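Unload the laser cutter and lock it up again

ROBOT

A 6-joint arm with a two-finger parallel gripper is mounted at the origin on the work surface. World frame = base frame: x ahead of the robot, y to its left, z up, the work surface at z = 0. Lengths are in mm, angles in rad, forces in N, time in s.
With the tool pointing down it reaches from about 350 to 975 mm from the base axis. Payload 7.1 kg.
Tool frame: the origin (TCP) lies between the finger pads; the fingertips stand 19 mm ahead of it and the grasp point (between the pads) is the TCP (ctrl.tcp_to_tips is the distance from the TCP to the fingertips, in mm); z points along the fingers, y is the line along which they close (so a half turn about z gives the same grasp; the last joint's range is limited). The gripper opens to 88 mm and grips with 3 to 60 N. Pads are 20 mm wide; open, the fingers measure 115 mm over their backs; the gripper's body (75 mm by 178 mm) begins 61 mm behind the grasp point.
Start: joints at [-1.168, 0.423, 1.63, -0, 1.089, -0.019], TCP at [255.892, -570.197, 241.675] pointing down, gripper open.
Joint ranges: [-3, 3], [-0.9, 2.11], [0.09, 2.58], [-1.31, 4.45], [0.11, 2.69], [-2.54, 2.54]. Speed limits (rad/s): [2.39, 2.39, 3.01, 3.14, 3.14, 3.14].

INTERFACE

Orientations are given as a rotation vector (axis times angle).
In Python, from workcell import status, optics, ctrl gives the robot as it stands. The module is installed in compiled form; this text tells all that it offers.
- The arm moves only by the shell command python3 -m inch 'ROWS'. ROWS is JSON, a list that holds one entry, the list of rows, each a list of 7 numbers: the shift along the tool's x, y, z in mm, then the turn, a rotation vector about the tool's x, y, z in rad, then the opening in per cent of the stroke, from 0 (shut) to 100 (fully open). A call has 1 to 20 rows; each row is the pose to reach, as a shift and turn from the pose commanded when the call began, along the tool's axes at that moment; what a row does not reach only later rows make up. A row lasts 1/10 s, in which the tool goes at most 50 mm and 8.59 degrees, less where a joint would pass 70% of its speed; a pose out of reach is approached as far as the arm can. A call with a gripper value outside its range is refused whole. The fingers move at their own pace and stop on an object; the grip force is fixed at half the most. Time passes only in rows, so rows that repeat a pose let the fingers close. It gives the time, the measured TCP pose, the force, the opening and the grip force at its end, in the units of the state.
- status.get_obs(): the state, without advancing time (a new reading comes with each control period).
- optics.get_image(name): name is "scene" or "top"; returns a dict with "frame" (384x512x3 uint8, red, green, blue), "fx", "fy", "cx", "cy" (pixels), "rvec" (rotation vector, rad) and "tvec" (3), from world to camera coordinates, as OpenCV has them. Camera axes: x right, y down, z forward; pixel columns grow to the right and rows downward; lengths in mm; the calibration is good to about 2 mm. A picture is of the moment at which its call begins. There is no depth.
- ctrl.close_job(): hands the job in; it is judged then, once.
The state is a dict: "t": time; "qpos": joint angles; "qvel": joint speeds; "joint_torque": joint torques, N m; "ee_pos": TCP position; "orientation": TCP orientation; "ft_force": force on the tool from outside, world axes, zero at the start; "moment": the same for the moment, N m; "width": finger opening in mm; "grasp_force": force on a finger pad.
Only numpy, scipy, OpenCV 4.12 (cv2) and the standard library are available. Lean on these libraries where they do the work, as an engineer would, in place of code of your own. Each camera call takes 0.05 s, during which the arm holds its last target. There are 200 camera calls.

TASK

The laser cutter has finished its run: slide its red safety catch back, raise the hood by its handle until it stands upright, and empty the bed, putting every yellow offcut in the black scrap bin and laying every finished round wheel flat in the grey parts tray. Then shut the hood fully and slide the catch all the way home again. Leave the steel hold-down magnets on the bed and everything else on the bench where it is.

Things in the scene. Friction and masses are not known exactly. Their poses are not given: they have to be found in the camera images.
- laser: desktop laser cutter, white, 365 mm deep (x) by 380 mm wide (y), fixed to the bench. Origin on the bench under the middle of its bed; x points to its rear (away from the robot), y to its left, z up. In front of the bed is a ledge (x -165 to -107 mm, top 70 mm above the bench) below the hood's handle
- bed (a point): middle of the bed's floor inside the cutter, 35 mm above the bench, axes as the cutter's. Floor -100 to +46 mm in x, +-180 mm in y; rim 50 mm above the floor. Across the rear (x over 46 mm) run a fume duct, 25 mm above the floor, and over it a beam (x 74 to 98 mm, 35 to 53 mm above the floor); a black laser head (x 51 to 81, y 102 to 148 mm, 17 to 67 mm above the floor) is parked on it
- hood (a joint): the cutter's hood, white with amber window, 215 mm front to back, 378 mm wide, 45 mm deep, hinged at its rear lower edge; 0 = shut, 1.6 rad = just past upright, at its stop; stiff hinge, stays where it is left; up to 8 N at the handle moves it. Raised to about 1.5 it leaves a gripper room over the bed. With the catch on it cannot be lifted
- hood_hinge (a point): middle of the hood's hinge line (along the cutter's y), 107 mm behind the cutter's origin, 87 mm above the bench
- hood_handle (a point): middle of the hood's handle, a round black bar 12 mm thick, 120 mm long, along the cutter's y, 40 mm out from the hood's front wall; with the hood shut 255 mm in front of the hinge line and 30 mm above it. It turns with the hood; 34 mm free all round the bar but for its end legs; can be pinched from above at every hood angle
- catch (a joint): the red safety catch, a thumb slide on the ledge at the right of the hood's front; 0 = on (a steel tongue lies over a plate on the hood), 0.03 m = slid fully back (hood free from 0.021). Slides to the cutter's -y (right) to release, to +y to lock; stays where left; 2 to 4 N moves it. Locks only with the hood fully down
- catch_tab (a point): the catch's upright red tab, 16 mm wide (along y) by 22 mm (x), its top 14 mm above this point; this point is 108 mm above the bench (38 above the ledge) and 32 mm in front of the hood's front wall. Can be pinched along y from above, or pushed
- bin: black scrap bin, open box 200 (x) by 150 (y) by 110 mm high, walls 4 mm, loose on the bench; origin at the centre of its underside
- tray: grey parts tray with blue lining, open box 200 (x) by 160 (y) by 30 mm high, walls 4 mm, loose on the bench; origin at the centre of its underside
- offcut1_c (a point): offcut, a plain strip 50 (its x) by 24 mm (its y), point at its centre; 12 mm thick yellow acrylic; the point is half-way up, 6 mm above its underside; x and y level, z up
- offcut2_c (a point): offcut, L-shaped: a bar 46 (its x) by 24 mm (its y) with a foot 13 by 18 mm on its +y side at the +x end; the point lies on the bar's centre line 4 mm towards -x from the bar's middle; 12 mm thick yellow acrylic; the point is half-way up, 6 mm above its underside; x and y level, z up
- offcut3_c (a point): offcut, a bar 40 (its x) by 28 mm (its y) with a stub 10 by 12 mm on its +x end; point at the bar's centre; 12 mm thick yellow acrylic; the point is half-way up, 6 mm above its underside; x and y level, z up
- offcut4_c (a point): offcut, a plain block 44 (its x) by 32 mm (its y); point at its centre; 12 mm thick yellow acrylic; the point is half-way up, 6 mm above its underside; x and y level, z up
- wheel1_c (a point): finished part, a round wheel 46 mm across with a 14 mm hole in its middle; 12 mm thick yellow acrylic; the point is half-way up, 6 mm above its underside; x and y level, z up
- wheel2_c (a point): finished part, same as wheel1; 12 mm thick yellow acrylic; the point is half-way up, 6 mm above its underside; x and y level, z up
- magnet1: steel hold-down magnet on the bed, 22 mm across, 26 mm high, origin at its underside; stays where it is
- magnet2: second hold-down magnet, same
- tape: roll of masking tape lying on the bench, 76 mm across, 24 mm high; leave alone
- measure: yellow and black tape measure, 70 x 62 x 37 mm; leave alone
- glue: white glue bottle, 56 mm across, 150 mm high; leave alone
- bluebox: blue carton, 55 x 85 x 100 mm high; leave alone
- battery: black tool battery, 75 x 110 x 63 mm high; leave alone
- driver: screwdriver lying on the bench; leave alone

How it is judged (in metres and radians):
On the way, in this order (a step that is already met when the one before it is completed fails the run):
1. the safety catch is slid back while the hood is still shut (value of joint catch above 0.024 m and value of joint hood below 0.05 rad), for 0.1 s.
2. the hood stands raised (at least 1.2 rad) (value of joint hood above 1.2 rad), for 0.2 s.
3. with the hood up, every offcut is in the bin and every wheel lies flat in the tray (value of joint hood above 1 rad and x of offcut1_c in the frame of bin between -0.096 and 0.096 m and y of offcut1_c in the frame of bin between -0.071 and 0.071 m and z of offcut1_c in the frame of bin between 0 and 0.105 m and x of offcut2_c in the frame of bin between -0.096 and 0.096 m and y of offcut2_c in the frame of bin between -0.071 and 0.071 m and z of offcut2_c in the frame of bin between 0 and 0.105 m and x of offcut3_c in the frame of bin between -0.096 and 0.096 m and y of offcut3_c in the frame of bin between -0.071 and 0.071 m and z of offcut3_c in the frame of bin between 0 and 0.105 m and x of offcut4_c in the frame of bin between -0.096 and 0.096 m and y of offcut4_c in the frame of bin between -0.071 and 0.071 m and z of offcut4_c in the frame of bin between 0 and 0.105 m and x of wheel1_c in the frame of tray between -0.096 and 0.096 m and y of wheel1_c in the frame of tray between -0.076 and 0.076 m and z of wheel1_c in the frame of tray between 0 and 0.032 m and (angle between wheel1_c's own z axis and vertical below 0.2 rad or angle between wheel1_c's own z axis and vertical above 2.94 rad) and x of wheel2_c in the frame of tray between -0.096 and 0.096 m and y of wheel2_c in the frame of tray between -0.076 and 0.076 m and z of wheel2_c in the frame of tray between 0 and 0.032 m and (angle between wheel2_c's own z axis and vertical below 0.2 rad or angle between wheel2_c's own z axis and vertical above 2.94 rad)), for 0.2 s.
4. the hood is fully shut (value of joint hood below 0.03 rad), for 0.2 s.
At the end, for the whole second after the job is handed in: every offcut is inside the bin, below its rim; every wheel lies flat (within 0.2 rad) in the tray; both stand upright; the hood is shut (within 0.03 rad) and the catch is on (within 5 mm of home) (x of offcut1_c in the frame of bin between -0.096 and 0.096 m and y of offcut1_c in the frame of bin between -0.071 and 0.071 m and z of offcut1_c in the frame of bin between 0 and 0.105 m and x of offcut2_c in the frame of bin between -0.096 and 0.096 m and y of offcut2_c in the frame of bin between -0.071 and 0.071 m and z of offcut2_c in the frame of bin between 0 and 0.105 m and x of offcut3_c in the frame of bin between -0.096 and 0.096 m and y of offcut3_c in the frame of bin between -0.071 and 0.071 m and z of offcut3_c in the frame of bin between 0 and 0.105 m and x of offcut4_c in the frame of bin between -0.096 and 0.096 m and y of offcut4_c in the frame of bin between -0.071 and 0.071 m and z of offcut4_c in the frame of bin between 0 and 0.105 m and x of wheel1_c in the frame of tray between -0.096 and 0.096 m and y of wheel1_c in the frame of tray between -0.076 and 0.076 m and z of wheel1_c in the frame of tray between 0 and 0.032 m and (angle between wheel1_c's own z axis and vertical below 0.2 rad or angle between wheel1_c's own z axis and vertical above 2.94 rad) and x of wheel2_c in the frame of tray between -0.096 and 0.096 m and y of wheel2_c in the frame of tray between -0.076 and 0.076 m and z of wheel2_c in the frame of tray between 0 and 0.032 m and (angle between wheel2_c's own z axis and vertical below 0.2 rad or angle between wheel2_c's own z axis and vertical above 2.94 rad) and angle between each of bin, tray's own z axis and vertical below 0.1 rad and value of joint hood below 0.03 rad and value of joint catch below 0.005 m); the robot touches nothing.
It fails at once if a bystander (magnet, tape, tape measure, glue, carton, battery or screwdriver) is moved more than 40 mm (distance of any of magnet1, magnet2, tape, measure, glue, bluebox, battery, driver from where it was at the start of the episode above 0.04 m).
Of offcut1, offcut2, offcut3, offcut4 only 2 to 3 are there at a start; the rules pass over those that are not, and their reading is None.
Of wheel1, wheel2 only 1 to 2 are there at a start; the rules pass over those that are not, and their reading is None.
At some moment in a run one of offcut1, offcut2, offcut3, offcut4, wheel1, wheel2, bin may be knocked a few centimetres aside while the robot is not near it.
It also fails if it takes over 210 s, if anything falls off the work surface, if the arm or the gripper's body presses on something with over 40 N, if the wrist force passes 120 N, or if a joint passes its speed limit or range.

## Working session

There is one attempt and no reset: what is moved stays moved. The work goes in short steps, Python scripts to look and compute and a shell command to move; the robot and the scene stay as the last step left them, time stands still between calls to the robot, and variables do not carry over. Pictures are saved under pics/ and viewed, at most 14 in all, crops included, and the job is handed in when it is done.

```bash
mkdir -p pics; python3 - <<'E'
from workcell import status, optics, ctrl
import cv2
for n in ("scene","top"):
    d=optics.get_image(n); cv2.imwrite(f"pics/{n}0.png",cv2.resize(d["frame"][:,:,::-1],(800,600),interpolation=cv2.INTER_CUBIC))
    print(n,d["fx"],d["cx"],d["cy"],d["rvec"],d["tvec"])
o=status.get_obs();print(o,ctrl.tcp_to_tips)
E
```

```text
scene 409.50286062423686 247.70362392880176 186.80912691895884 [ 1.3658979   2.28677694 -0.83901987] [ 248.53011871 -255.01392266 1455.54995441]
top 353.11015413988173 253.15487647457445 193.6069977019071 [ 2.1703882  -2.18982273  0.10765385] [ -2.94563985 500.41338341 968.74542791]
{'t': 0.1, 'qpos': array([-1.16800424e+00,  4.23750189e-01,  1.63058621e+00, -1.07332998e-05,
        1.08858707e+00, -1.90044004e-02]), 'qvel': array([-0.00011935, -0.00175294, -0.00265936,  0.0007811 ,  0.00022887,
        0.00067538]), 'joint_torque': array([-2.91846491e-04, -5.45615888e+01, -2.74325573e+01,  6.45791972e-02,
        1.87758211e-02, -1.56798188e-05]), 'ee_pos': array([ 255.71336458, -569.79073726,  240.9990485 ]), 'orientation': array([-3.07070791e+00, -6.57390293e-01,  4.13170700e-04]), 'ft_force': array([ 0.46563274,  0.05178841, -0.44914914]), 'moment': array([-0.0037894 ,  0.00681529,  0.07396031]), 'grasp_force': 0.0, 'width': 87.6936563990434} 19.0
```

View pics/scene0.png

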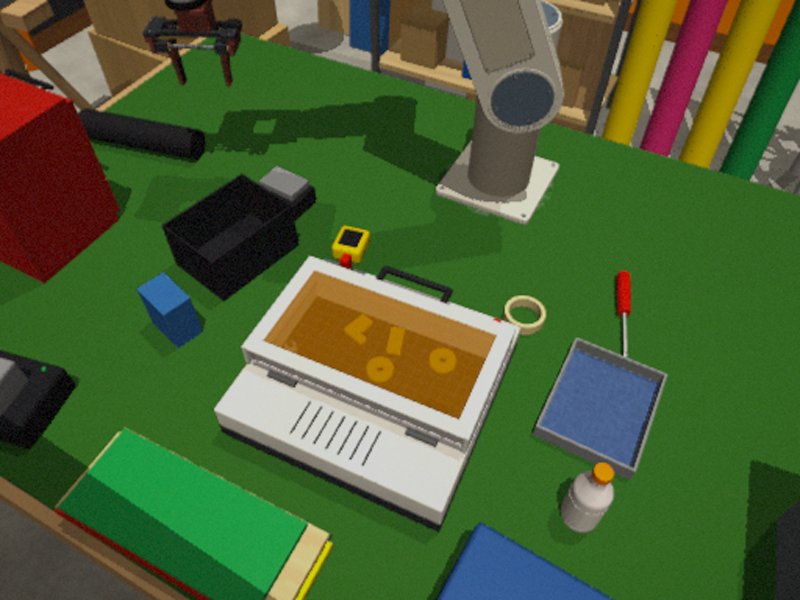

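View pics/top0.png

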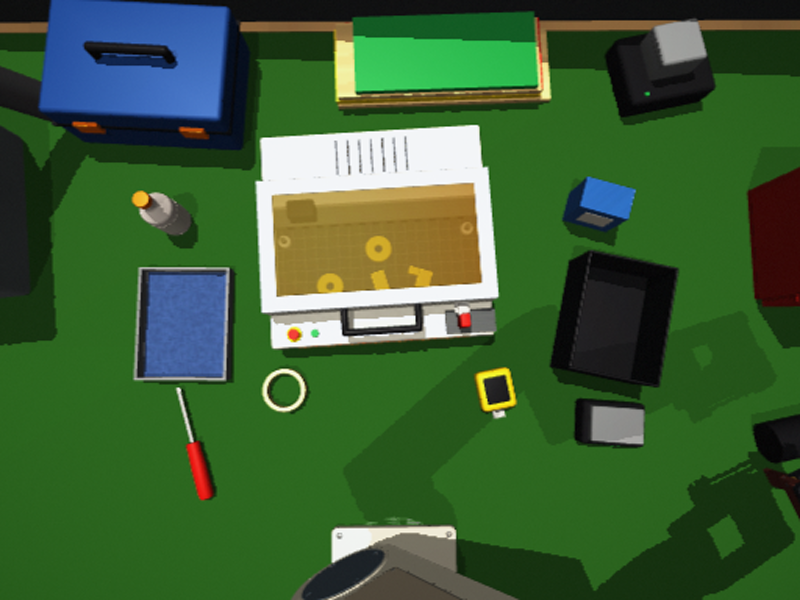

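The top view shows the cutter's hood at (257–497, 168–311), its handle bar at (343–420, 328) and the red tab at (464, 318). The bin rim is at (553–678, 253–386) and the tray at (134–232, 268–381). Through the window I see two wheels, (378,248) and (330,284), a strip at (380,281) and an L at (421,276). The magnets are at (284,241) and (466,228).

```bash
cat > h.py <<'E'
from workcell import status, optics, ctrl
import cv2, numpy as np, json
from scipy.spatial.transform import Rotation as R
class Cam:
    def __init__(s,n):
        d=optics.get_image(n); s.im=d["frame"]; s.K=np.array([[d["fx"],0,d["cx"]],[0,d["fy"],d["cy"]],[0,0,1.]])
        s.r=np.array(d["rvec"],float); s.t=np.array(d["tvec"],float); s.M=R.from_rotvec(s.r).as_matrix(); s.c=-s.M.T@s.t
        s.hsv=cv2.cvtColor(s.im,cv2.COLOR_RGB2HSV)
    def plane(s,uv,z):
        uv=np.atleast_2d(uv).astype(float); ray=np.c_[uv,np.ones(len(uv))]@np.linalg.inv(s.K).T@s.M
        return s.c+ray*((z-s.c[2])/ray[:,2])[:,None]
    def proj(s,p): return cv2.projectPoints(np.atleast_2d(p).astype(float),s.r,s.t,s.K,None)[0][:,0]
    def P(s): return s.K@np.c_[s.M,s.t]
    def save(s,n,box=None):
        x0,y0,x1,y1=box or (0,0,512,384); im=s.im[y0:y1,x0:x1,::-1]; k=min(800/im.shape[1],600/im.shape[0])
        cv2.imwrite("pics/"+n,cv2.resize(im,None,fx=k,fy=k,interpolation=cv2.INTER_CUBIC)); print("scale",k)
def tri(a,ua,b,ub):
    X=cv2.triangulatePoints(a.P(),b.P(),np.array(ua,float).reshape(2,1),np.array(ub,float).reshape(2,1)); return (X[:3]/X[3])[:,0]
def go(p,yaw=None):
    """print shift/turn in present tool axes to reach world p, tool down with tool-x at yaw"""
    o=status.get_obs(); T=R.from_rotvec(o["orientation"])
    if yaw is None: x=T.as_matrix()[:,0]; yaw=np.arctan2(x[1],x[0])
    G=R.from_euler("z",yaw)*R.from_euler("x",np.pi)
    print("now",o["ee_pos"].round(1),"shift",(T.inv().apply(np.array(p)-o["ee_pos"])).round(1),"turn",(T.inv()*G).as_rotvec().round(3))
E
python3 - <<'E'
from h import *
S=Cam("scene");T=Cam("top");k=1.5625
print("cams",S.c.round(),T.c.round())
for n,s,t in [("hoodFL",(514,326),(263,311)),("hoodFR",(312,260),(497,298)),("hoodRL",(467,443),(257,182)),("hoodRR",(248,345),(488,168)),("handL",(449,295),(345,331)),("handR",(381,272),(420,328))]:
    print(n,tri(S,np.array(s)/k,T,np.array(t)/k).round(),T.plane(np.array(t)/k,132 if 'hood' in n else 117).round())
for C,n in((S,"s"),(T,"t")):
    m=cv2.inRange(C.hsv,(0,150,90),(8,255,255))|cv2.inRange(C.hsv,(172,150,90),(180,255,255))
    _,_,st,ce=cv2.connectedComponentsWithStats(m)
    print(n,[(st[i].tolist(),(ce[i]*k).round().tolist()) for i in range(1,len(st)) if 15<st[i][4]<600])
print("bin",T.plane(np.array([(583,253),(678,268),(660,386),(553,368)])/k,110).round())
print("tray",T.plane(np.array([(138,268),(230,268),(232,381),(134,381)])/k,30).round())
print("items",T.plane(np.array([(378,248),(330,284),(380,281),(421,276),(284,241),(466,228)])/k,47).round())
E
```

```text
cams [1113.  325.  950.] [ 412.    2. 1010.]
hoodFL [478. 205. 135.] [[479. 205. 132.]]
hoodFR [ 496. -168.  118.] [[ 496. -169.  132.]]
hoodRL [692. 220. 121.] [[689. 217. 132.]]
hoodRR [ 707. -153.  131.] [[ 710. -160.  132.]]
handL [446.  78. 106.] [[446.  76. 117.]]
handR [452. -48. 104.] [[450. -46. 117.]]
s [([0, 137, 8, 14, 43], [4.0, 226.0]), ([0, 153, 26, 25, 165], [16.0, 260.0]), ([217, 163, 8, 9, 55], [345.0, 261.0]), ([395, 174, 9, 28, 214], [623.0, 292.0]), ([35, 325, 60, 38, 104], [98.0, 536.0]), ([96, 362, 37, 22, 64], [177.0, 582.0])]
t [([294, 201, 7, 9, 55], [464.0, 320.0]), ([185, 211, 6, 6, 30], [293.0, 334.0]), ([119, 282, 17, 38, 327], [199.0, 470.0])]
bin [[ 572. -318.  110.]
 [ 546. -474.  110.]
 [ 353. -434.  110.]
 [ 384. -261.  110.]]
tray [[565. 452.  30.]
 [564. 288.  30.]
 [364. 281.  30.]
 [365. 452.  30.]]
items [[ 595.   23.   47.]
 [ 532.  108.   47.]
 [ 536.   20.   47.]
 [ 545.  -52.   47.]
 [ 609.  189.   47.]
 [ 630. -133.   47.]]
```

```bash
python3 - <<'E'
from h import *
S=Cam("scene");T=Cam("top");k=1.5625
p=tri(S,np.array((345,261))/k,T,np.array((464,320))/k);print(p.round(), T.plane(np.array((464,320))/k,116).round())
go([p[0],p[1],190],0.047)
E
```

```text
[ 463. -118.  108.] [[ 463. -117.  116.]]
now [ 255.8 -570.1  241.4] shift [ 373.9 -327.8   51.6] turn [-0.001  0.     0.375]
```

```bash
R="[374,-328,52,0,0,0.375,100]"; python3 -m inch '[[[374,-328,20,0,0,0.375,100],[374,-328,20,0,0,0.375,100],[374,-328,20,0,0,0.375,100],[374,-328,20,0,0,0.375,100],[374,-328,20,0,0,0.375,100],[374,-328,20,0,0,0.375,100],[374,-328,20,0,0,0.375,100],[374,-328,20,0,0,0.375,100],[374,-328,20,0,0,0.375,100],[374,-328,20,0,0,0.375,100],[374,-328,20,0,0,0.375,100],[374,-328,20,0,0,0.375,100],[374,-328,52,0,0,0.375,100],[374,-328,52,0,0,0.375,100],[374,-328,52,0,0,0.375,100]]]'
python3 - <<'E'
from h import *
go([461.5,-118,111],0.047)
E
```

```text
t: 1.8
ee_pos: [462.0, -118.9, 189.6]
orientation: [-3.14, -0.07, 0.003]
ft_force: [-0.0, -0.5, -0.4]
width: 87.7
grasp_force: 0.0
now [ 462.  -118.9  189.6] shift [-0.3 -0.9 78.6] turn [-0.     0.002 -0.002]
```

```bash
python3 -m inch '[[[0,-1,40,0,0,0,100],[0,-1,78,0,0,0,100],[0,-1,78,0,0,0,100],[0,-1,78,0,0,0,0],[0,-1,78,0,0,0,0],[0,-1,78,0,0,0,0],[0,-1,78,0,0,0,0],[0,-1,78,0,0,0,0],[0,-1,78,0,0,0,0]]]'; python3 -m inch '[[[0,8,0,0,0,0,0],[0,16,0,0,0,0,0],[0,24,0,0,0,0,0],[0,30,0,0,0,0,0],[0,30,0,0,0,0,0]]]'
python3 - <<'E'
from h import *
T=Cam("top");T.save("catch1.png",(200,160,360,280))
E
```

```text
t: 2.7
ee_pos: [463.0, -116.8, 112.1]
orientation: [3.14, 0.074, 0.001]
ft_force: [0.4, -0.3, -0.6]
width: 43.2
grasp_force: 0.0
t: 3.2
ee_pos: [464.4, -148.0, 111.7]
orientation: [3.14, 0.073, 0.001]
ft_force: [0.4, -1.0, 1.6]
width: 15.8
grasp_force: 30.0
scale 5.0
```

View pics/catch1.png

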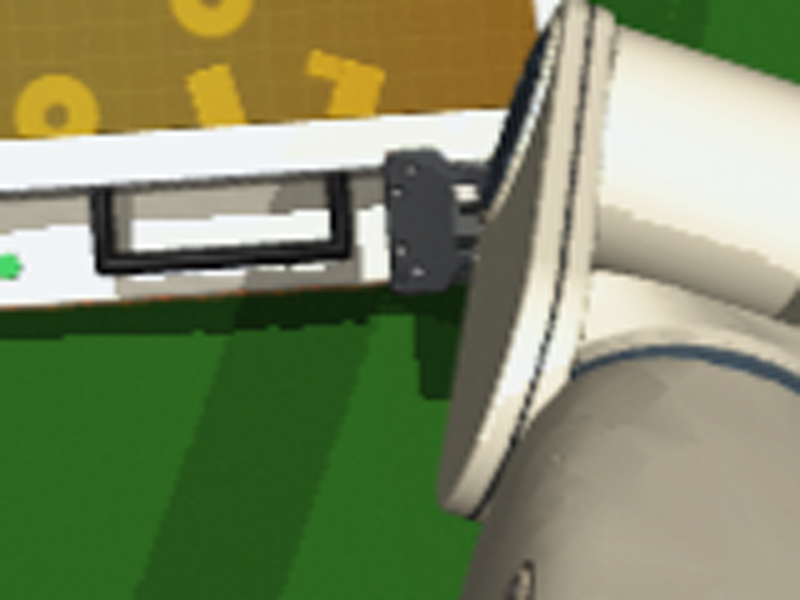

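The arm hides the tab, but the pads hold it (15.8 mm wide, 30 N). I'll press on to the stop.

```bash
python3 -m inch '[[[0,3,0,0,0,0,0],[0,6,0,0,0,0,0],[0,10,0,0,0,0,0],[0,10,0,0,0,0,0],[0,10,0,0,0,0,0]]]'
```

```text
t: 3.75
ee_pos: [464.2, -149.7, 111.7]
orientation: [-3.13, -0.067, 0.003]
ft_force: [7.8, 47.4, 12.9]
width: 16.2
grasp_force: 30.0
```

```bash
python3 -m inch '[[[0,0,0,0,0,0,40],[0,0,0,0,0,0,40],[0,0,0,0,0,0,40],[0,0,0,0,0,0,40],[0,0,0,0,0,0,40],[0,0,-50,0,0,0,40],[0,0,-100,0,0,0,40],[0,0,-100,0,0,0,40]]]'
python3 - <<'E'
from h import *
go([447.5,15.5,200],1.618)
T=Cam("top")
m=cv2.inRange(T.hsv,(0,150,90),(8,255,255))|cv2.inRange(T.hsv,(172,150,90),(180,255,255))
_,_,st,ce=cv2.connectedComponentsWithStats(m)
print([(st[i].tolist(),T.plane(ce[i],116).round()) for i in range(1,len(st)) if 15<st[i][4]<600])
E
```

```text
t: 4.55
ee_pos: [468.0, -158.5, 217.2]
orientation: [3.137, 0.072, 0.015]
ft_force: [0.4, -0.3, -0.8]
width: 34.9
grasp_force: 0.0
now [ 468.  -158.5  217.2] shift [ -12.7 -174.8   16.3] turn [ 0.011 -0.004 -1.572]
[([185, 211, 6, 6, 30], array([[443., 160., 116.]])), ([119, 282, 17, 38, 317], array([[229., 307., 116.]]))]
```

```bash
python3 -m inch '[[[-13,-175,16,0.011,-0.004,-1.572,40],[-13,-175,16,0.011,-0.004,-1.572,40],[-13,-175,16,0.011,-0.004,-1.572,40],[-13,-175,16,0.011,-0.004,-1.572,40],[-13,-175,16,0.011,-0.004,-1.572,40],[-13,-175,16,0.011,-0.004,-1.572,40],[-13,-175,16,0.011,-0.004,-1.572,40],[-13,-175,16,0.011,-0.004,-1.572,40],[-13,-175,16,0.011,-0.004,-1.572,40],[-13,-175,16,0.011,-0.004,-1.572,40],[-13,-175,16,0.011,-0.004,-1.572,40],[-13,-175,16,0.011,-0.004,-1.572,40],[-13,-175,16,0.011,-0.004,-1.572,40]]]'
python3 - <<'E'
from h import *
go([447.5,15.5,117],1.618)
T=Cam("top")
m=cv2.inRange(T.hsv,(0,150,90),(8,255,255))|cv2.inRange(T.hsv,(172,150,90),(180,255,255))
_,_,st,ce=cv2.connectedComponentsWithStats(m)
print([(st[i].tolist(),T.plane(ce[i],116).round()) for i in range(1,len(st)) if 15<st[i][4]<600])
E
```

```text
t: 5.9
ee_pos: [442.9, 17.2, 194.8]
orientation: [-2.163, -2.263, 0.008]
ft_force: [-0.2, -1.3, 0.1]
width: 35.3
grasp_force: 0.0
now [442.9  17.2 194.8] shift [-2.3  5.4 77.8] turn [-0.011 -0.004 -0.002]
[([306, 200, 7, 9, 58], array([[ 465., -148.,  116.]])), ([185, 211, 6, 6, 30], array([[443., 160., 116.]])), ([119, 282, 17, 38, 327], array([[229., 307., 116.]]))]
```

Tab moved from y −117 to −148, so the catch is fully back. Next, onto the handle.

```bash
python3 -m inch '[[[0,0,0,0,0,0,40],[0,0,0,0,0,0,40]]]'
python3 - <<'E'
from h import *
go([447.5,15.5,117],1.618)
E
```

```text
t: 6.15
ee_pos: [443.4, 17.4, 195.6]
orientation: [-2.162, -2.266, 0.006]
ft_force: [-0.4, -0.1, -0.0]
width: 35.2
grasp_force: 0.0
now [443.4  17.4 195.6] shift [-2.4  4.8 78.5] turn [-0.01  -0.004  0.   ]
```

```bash
python3 -m inch '[[[-2,4,0,-0.01,-0.004,0,40],[-2,4,40,-0.01,-0.004,0,40],[-2,4,78,-0.01,-0.004,0,40],[-2,4,78,-0.01,-0.004,0,40],[-2,4,78,-0.01,-0.004,0,0],[-2,4,78,-0.01,-0.004,0,0],[-2,4,78,-0.01,-0.004,0,0],[-2,4,78,-0.01,-0.004,0,0],[-2,4,78,-0.01,-0.004,0,0],[-2,4,78,-0.01,-0.004,0,0]]]'
python3 - <<'E'
from h import *
o=status.get_obs();print(o["ee_pos"],R.from_rotvec(o["orientation"]).as_matrix().round(3))
Rr=256.8;p0=np.arctan2(30,255)
for th in np.arange(0.1,1.56,.1): print(round(th,2),((255-Rr*np.cos(p0+th))).round(1),(-(Rr*np.sin(p0+th)-30)).round(1))
E
```

```text
t: 7.15
ee_pos: [449.2, 16.0, 119.2]
orientation: [2.165, 2.271, 0.007]
ft_force: [4.0, -0.1, 8.7]
width: 11.1
grasp_force: 30.0
[449.17068544  15.95830497 119.24056519] [[-0.048  0.999  0.006]
 [ 0.999  0.048  0.001]
 [ 0.     0.006 -1.   ]]
0.1 4.2 -25.3
0.2 11.0 -50.1
0.3 20.2 -74.0
0.4 31.8 -97.0
0.5 45.6 -118.6
0.6 61.4 -138.8
0.7 79.3 -157.3
0.8 98.8 -173.9
0.9 120.0 -188.4
1.0 142.4 -200.8
1.1 166.1 -210.9
1.2 190.5 -218.6
1.3 215.7 -223.8
1.4 241.2 -226.4
1.5 266.9 -226.5
```

```bash
python3 -m inch '[[[0,4.2,-25.3,0,0,0,0],[0,11,-50,0,0,0,0],[0,20,-74,0,0,0,0],[0,32,-97,0,0,0,0],[0,45.6,-118.6,0,0,0,0],[0,61.4,-138.8,0,0,0,0],[0,61.4,-138.8,0,0,0,0]]]'
```

```text
t: 7.85
ee_pos: [509.2, 19.1, 258.5]
orientation: [2.167, 2.273, 0.004]
ft_force: [-0.9, 2.3, 2.0]
width: 11.2
grasp_force: 30.0
```

```bash
python3 -m inch '[[[0,18,-18.5,0,0,0,0],[0,37.4,-35.1,0,0,0,0],[0,58.6,-49.6,0,0,0,0],[0,81,-62,0,0,0,0],[0,104.7,-72.1,0,0,0,0],[0,129.1,-79.8,0,0,0,0],[0,154.3,-85,0,0,0,0],[0,179.8,-87.6,0,0,0,0],[0,205.5,-87.7,0,0,0,0],[0,210,-87.5,0,0,0,0],[0,210,-87.5,0,0,0,0],[0,210,-87.5,0,0,0,0]]]'
```

```text
t: 9.05
ee_pos: [718.7, 30.4, 345.0]
orientation: [2.166, 2.274, 0.008]
ft_force: [2.1, 6.2, 5.7]
width: 11.1
grasp_force: 30.0
```

```bash
python3 -m inch '[[[0,0,0,0,0,0,40],[0,0,0,0,0,0,40],[0,0,0,0,0,0,40],[0,0,0,0,0,0,40],[0,0,0,0,0,0,40],[0,0,-40,0,0,0,40],[0,0,-60,0,0,0,100],[0,-60,-60,0,0,0,100],[0,-120,-60,0,0,0,100],[-200,-200,-60,0,0,0,100],[-200,-200,-60,0,0,0,100],[-330,-260,-30,0,0,0,100],[-330,-260,-30,0,0,0,100],[-330,-260,-30,0,0,0,100],[-330,-260,-30,0,0,0,100],[-330,-260,-30,0,0,0,100],[-330,-260,-30,0,0,0,100]]]'
python3 - <<'E'
from h import *
T=Cam("top");T.save("t2.png");S=Cam("scene");S.save("s2.png",(100,100,440,355))
E
```

```text
t: 10.75
ee_pos: [471.8, -316.6, 373.2]
orientation: [-2.171, -2.27, 0.001]
ft_force: [-0.0, 0.7, 0.3]
width: 88.0
grasp_force: 0.0
scale 1.5625
scale 2.3529411764705883
```

View pics/t2.png

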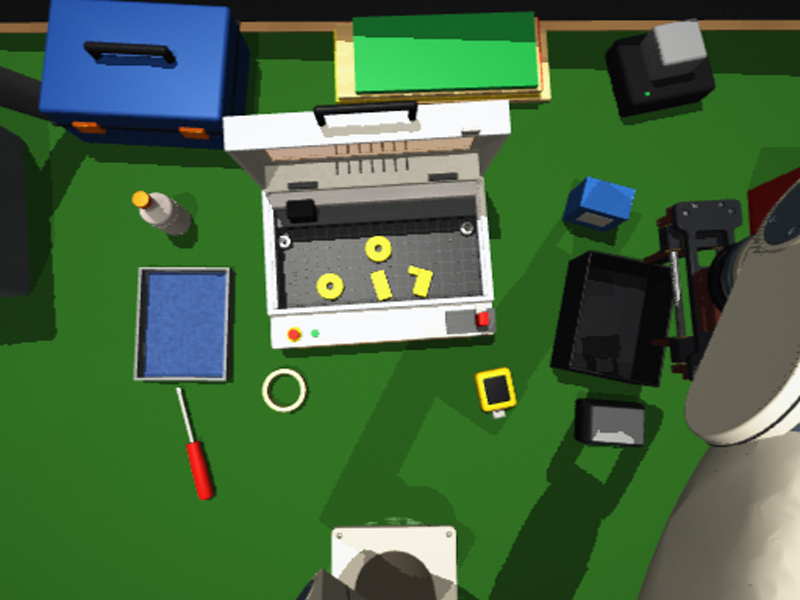

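View pics/s2.png

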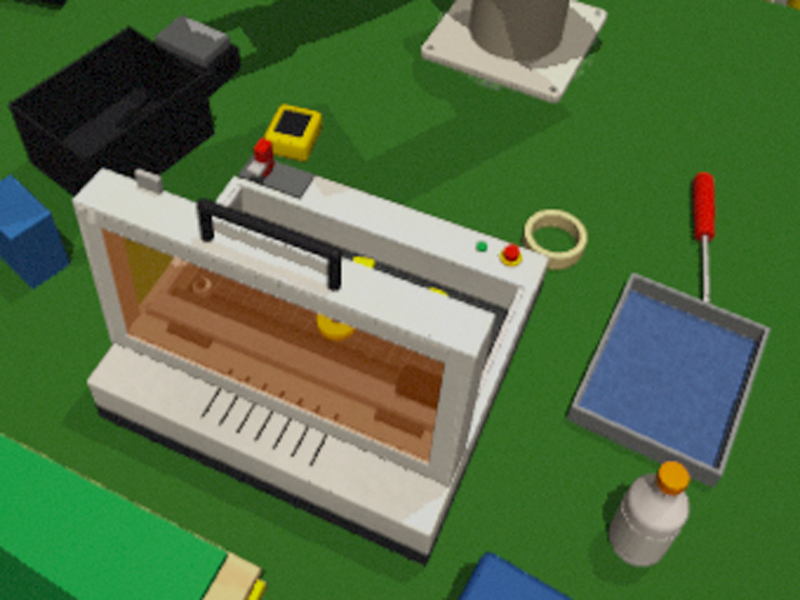

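The hood is upright and the bed is open. Wheels are at (378,248) and (330,286), the strip at (381,285) and the L at (420,281), all clear of the magnets. I'll measure them by mask.

```bash
cat > items.py <<'E'
from h import *
def items(T):
    m=cv2.inRange(T.hsv,(24,120,110),(36,255,255)); out=[]
    for c in cv2.findContours(m,cv2.RETR_EXTERNAL,cv2.CHAIN_APPROX_NONE)[0]:
        if cv2.contourArea(c)<60: continue
        w=T.plane(c[:,0],47)[:,:2].astype(np.float32); (cx,cy),(a,b),an=cv2.minAreaRect(w)
        if not(300<cx<760 and -450<cy<460): continue
        M=cv2.moments(w); cen=(M["m10"]/M["m00"],M["m01"]/M["m00"])
        if b>a: an+=90
        out.append(((round(cx),round(cy)),(round(a),round(b)),"longaxis",round(np.radians(an)%np.pi,2),"cen",np.round(cen).tolist(),round(cv2.contourArea(w))))
    return out
if __name__=="__main__":
    for i in items(Cam("top")): print(i)
E
python3 items.py; python3 - <<'E'
from h import *
T=Cam("top");T.save("bed.png",(170,140,320,230))
E
```

```text
((347, -178), (69, 62), 'longaxis', np.float64(0.19), 'cen', [347.0, -178.0], 3918)
((528, 108), (44, 44), 'longaxis', np.float64(3.14), 'cen', [529.0, 108.0], 1542)
((530, 19), (50, 24), 'longaxis', np.float64(0.31), 'cen', [530.0, 19.0], 1046)
((536, -46), (42, 47), 'longaxis', np.float64(2.86), 'cen', [538.0, -52.0], 1233)
((594, 23), (44, 45), 'longaxis', np.float64(3.13), 'cen', [595.0, 23.0], 1551)
scale 5.333333333333333
```

View pics/bed.png

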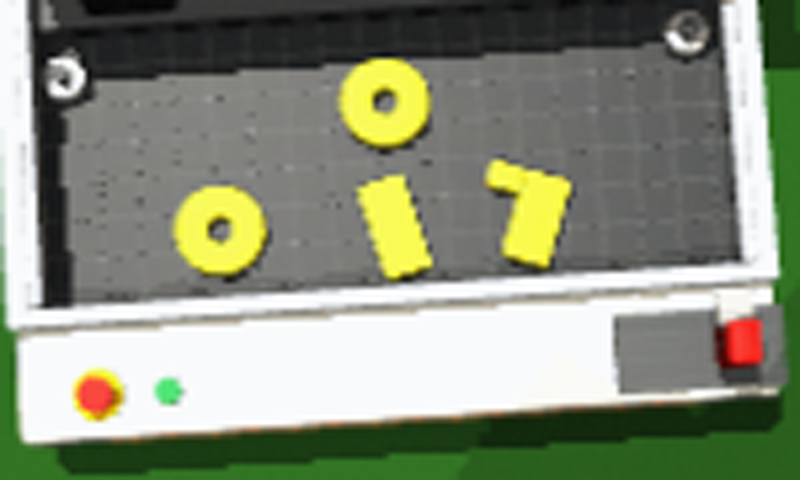

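```bash
python3 - <<'E'
from h import *
go([530,19,150],0.31)
E
```

```text
now [ 473.8 -313.3  373.7] shift [329.1  71.6 224.1] turn [-0.000e+00 -1.000e-03  1.308e+00]
```

```bash
python3 -m inch '[[[329,72,50,0,0,1.308,55],[329,72,50,0,0,1.308,55],[329,72,50,0,0,1.308,55],[329,72,50,0,0,1.308,55],[329,72,50,0,0,1.308,55],[329,72,50,0,0,1.308,55],[329,72,50,0,0,1.308,55],[329,72,50,0,0,1.308,55],[329,72,100,0,0,1.308,55],[329,72,150,0,0,1.308,55],[329,72,200,0,0,1.308,55],[329,72,224,0,0,1.308,55],[329,72,224,0,0,1.308,55],[329,72,224,0,0,1.308,55]]]'
python3 - <<'E'
from h import *
go([530,19,57],0.31)
E
```

```text
t: 12.35
ee_pos: [530.6, 20.0, 150.6]
orientation: [-3.103, -0.489, -0.001]
ft_force: [0.0, 0.1, -0.7]
width: 48.2
grasp_force: 0.0
now [530.6  20.  150.6] shift [-0.9  0.8 93.6] turn [-0.    -0.001  0.002]
```

```bash
python3 -m inch '[[[-1,1,45,0,0,0,55],[-1,1,80,0,0,0,55],[-1,1,94,0,0,0,55],[-1,1,94,0,0,0,55],[-1,1,94,0,0,0,0],[-1,1,94,0,0,0,0],[-1,1,94,0,0,0,0],[-1,1,94,0,0,0,0],[-1,1,94,0,0,0,0],[-1,1,94,0,0,0,0],[-1,1,45,0,0,0,0],[-1,1,0,0,0,0,0],[-1,1,-40,0,0,0,0],[-1,1,-40,0,0,0,0]]]'
python3 - <<'E'
from h import *
go([464,-372,190],0.31)
E
```

```text
t: 13.75
ee_pos: [532.9, 17.7, 195.6]
orientation: [3.103, 0.486, 0.017]
ft_force: [0.4, -0.4, 0.3]
width: 23.5
grasp_force: 30.0
now [532.9  17.7 195.6] shift [-184.8  349.9    4.7] turn [ 0.003 -0.01   0.001]
```

```bash
python3 -m inch '[[[-185,350,-10,0,0,0,0],[-185,350,-10,0,0,0,0],[-185,350,-10,0,0,0,0],[-185,350,-10,0,0,0,0],[-185,350,-10,0,0,0,0],[-185,350,-10,0,0,0,0],[-185,350,-10,0,0,0,0],[-185,350,-10,0,0,0,0],[-185,350,-10,0,0,0,0],[-185,350,-10,0,0,0,0],[-185,350,40,0,0,0,0],[-185,350,80,0,0,0,0],[-185,350,80,0,0,0,0],[-185,350,80,0,0,0,55],[-185,350,80,0,0,0,55],[-185,350,80,0,0,0,55],[-185,350,80,0,0,0,55],[-185,350,30,0,0,0,55],[-185,350,-20,0,0,0,55],[-185,350,-20,0,0,0,55]]]'
python3 items.py;  python3 - <<'E'
from h import *
go([528,-53,150],-.28)
E
```

```text
t: 15.75
ee_pos: [463.7, -375.0, 217.5]
orientation: [3.094, 0.485, 0.014]
ft_force: [0.2, 0.5, -0.1]
width: 48.1
grasp_force: 0.0
((347, -178), (69, 62), 'longaxis', np.float64(0.19), 'cen', [347.0, -178.0], 3954)
((461, -359), (49, 26), 'longaxis', np.float64(0.31), 'cen', [461.0, -359.0], 1106)
((528, 108), (44, 44), 'longaxis', np.float64(3.14), 'cen', [529.0, 108.0], 1535)
((536, -46), (42, 47), 'longaxis', np.float64(2.86), 'cen', [538.0, -52.0], 1233)
((594, 23), (44, 45), 'longaxis', np.float64(3.13), 'cen', [595.0, 23.0], 1544)
now [ 462.4 -373.9  214.4] shift [ 160.2 -285.9   63.2] turn [ 0.005 -0.007  0.591]
```

The strip is in the bin. Next is the L.

```bash
python3 -m inch '[[[160,-286,0,0,0,0.591,55],[160,-286,0,0,0,0.591,55],[160,-286,0,0,0,0.591,55],[160,-286,0,0,0,0.591,55],[160,-286,0,0,0,0.591,55],[160,-286,0,0,0,0.591,55],[160,-286,0,0,0,0.591,55],[160,-286,0,0,0,0.591,55],[160,-286,40,0,0,0.591,55],[160,-286,65,0,0,0.591,55],[160,-286,65,0,0,0.591,55],[160,-286,65,0,0,0.591,55]]]'
python3 - <<'E'
from h import *
go([528,-53,57],-.28)
E
```

```text
t: 17.0
ee_pos: [524.8, -51.4, 144.7]
orientation: [-3.11, 0.44, 0.002]
ft_force: [0.3, 0.2, 0.3]
width: 47.9
grasp_force: 0.0
now [524.8 -51.4 144.7] shift [ 3.6  0.7 87.7] turn [-0.     0.001 -0.001]
```

```bash
python3 -m inch '[[[3,1,45,0,0,0,55],[3,1,75,0,0,0,55],[3,1,88,0,0,0,55],[3,1,88,0,0,0,55],[3,1,88,0,0,0,0],[3,1,88,0,0,0,0],[3,1,88,0,0,0,0],[3,1,88,0,0,0,0],[3,1,88,0,0,0,0],[3,1,88,0,0,0,0],[3,1,45,0,0,0,0],[3,1,0,0,0,0,0],[3,1,-45,0,0,0,0],[3,1,-45,0,0,0,0]]]'
python3 - <<'E'
from h import *
go([450,-390,190],-.28)
E
```

```text
t: 18.4
ee_pos: [531.5, -53.1, 196.1]
orientation: [-3.11, 0.438, -0.018]
ft_force: [0.5, 0.1, -0.5]
width: 23.6
grasp_force: 30.0
now [531.5 -53.1 196.1] shift [ 14.7 346.3   5.4] turn [-0.002 -0.011 -0.   ]
```

```bash
python3 -m inch '[[[20,340,-10,0,0,0,0],[20,340,-10,0,0,0,0],[20,340,-10,0,0,0,0],[20,340,-10,0,0,0,0],[20,340,-10,0,0,0,0],[20,340,-10,0,0,0,0],[20,340,-10,0,0,0,0],[20,340,-10,0,0,0,0],[20,340,-10,0,0,0,0],[20,340,-10,0,0,0,0],[20,340,40,0,0,0,0],[20,340,75,0,0,0,0],[20,340,75,0,0,0,0],[20,340,75,0,0,0,55],[20,340,75,0,0,0,55],[20,340,75,0,0,0,55],[20,340,75,0,0,0,55],[20,340,30,0,0,0,80],[20,340,-20,0,0,0,80],[20,340,-20,0,0,0,80]]]'
python3 items.py;  python3 - <<'E'
from h import *
go([594,23,150],.047)
E
```

```text
t: 20.4
ee_pos: [456.2, -387.9, 217.3]
orientation: [3.104, -0.438, 0.017]
ft_force: [0.0, 0.6, 0.4]
width: 68.3
grasp_force: 0.0
((347, -178), (69, 62), 'longaxis', np.float64(0.19), 'cen', [347.0, -178.0], 3968)
((462, -368), (55, 52), 'longaxis', np.float64(1.56), 'cen', [462.0, -370.0], 2127)
((528, 108), (44, 44), 'longaxis', np.float64(3.14), 'cen', [529.0, 108.0], 1542)
((594, 23), (44, 45), 'longaxis', np.float64(3.13), 'cen', [595.0, 23.0], 1551)
now [ 454.9 -386.8  214.3] shift [  19.7 -432.5   63.1] turn [ 0.004 -0.007 -0.327]
```

Both offcuts are in the bin. Now wheel 2.

```bash
python3 -m inch '[[[20,-432,0,0,0,-0.327,80],[20,-432,0,0,0,-0.327,80],[20,-432,0,0,0,-0.327,80],[20,-432,0,0,0,-0.327,80],[20,-432,0,0,0,-0.327,80],[20,-432,0,0,0,-0.327,80],[20,-432,0,0,0,-0.327,80],[20,-432,0,0,0,-0.327,80],[20,-432,0,0,0,-0.327,80],[20,-432,0,0,0,-0.327,80],[20,-432,0,0,0,-0.327,80],[20,-432,40,0,0,-0.327,80],[20,-432,65,0,0,-0.327,80],[20,-432,65,0,0,-0.327,80],[20,-432,65,0,0,-0.327,80]]]'
python3 - <<'E'
from h import *
go([594,23,57],.047)
E
```

```text
t: 21.95
ee_pos: [591.3, 23.4, 145.0]
orientation: [-3.14, -0.071, 0.001]
ft_force: [0.3, 0.7, 0.7]
width: 70.2
grasp_force: 0.0
now [591.3  23.4 145. ] shift [ 2.7  0.5 88. ] turn [-0.     0.001 -0.002]
```

```bash
python3 -m inch '[[[3,0,45,0,0,0,80],[3,0,75,0,0,0,80],[3,0,88,0,0,0,80],[3,0,88,0,0,0,80],[3,0,88,0,0,0,0],[3,0,88,0,0,0,0],[3,0,88,0,0,0,0],[3,0,88,0,0,0,0],[3,0,88,0,0,0,0],[3,0,88,0,0,0,0],[3,0,45,0,0,0,0],[3,0,0,0,0,0,0],[3,0,-25,0,0,0,0],[3,0,-25,0,0,0,0]]]'
python3 - <<'E'
from h import *
go([510,368,110],.047)
E
```

```text
t: 23.35
ee_pos: [597.3, 24.9, 174.4]
orientation: [-3.14, -0.074, -0.013]
ft_force: [1.5, 0.7, -0.5]
width: 45.3
grasp_force: 30.0
now [597.3  24.9 174.4] shift [ -71.7 -346.8   63.9] turn [-0.    -0.008 -0.   ]
```

```bash
python3 -m inch '[[[-75,-347,0,0,0,0,0],[-75,-347,0,0,0,0,0],[-75,-347,0,0,0,0,0],[-75,-347,0,0,0,0,0],[-75,-347,0,0,0,0,0],[-75,-347,0,0,0,0,0],[-75,-347,0,0,0,0,0],[-75,-347,0,0,0,0,0],[-75,-347,0,0,0,0,0],[-75,-347,0,0,0,0,0],[-75,-347,64,0,0,0,0],[-75,-347,64,0,0,0,0],[-75,-347,64,0,0,0,0]]]'
python3 - <<'E'
from h import *
go([510,368,29],.047)
E
```

```text
t: 24.65
ee_pos: [502.3, 365.2, 103.5]
orientation: [3.138, 0.07, -0.008]
ft_force: [0.1, 0.3, -0.7]
width: 45.3
grasp_force: 30.0
now [502.3 365.2 103.5] shift [ 8.2 -2.7 74.4] turn [ 0.003  0.005 -0.002]
```

```bash
python3 -m inch '[[[8,-3,40,0,0,0,0],[8,-3,60,0,0,0,0],[8,-3,70,0,0,0,0],[8,-3,73,0,0,0,0],[8,-3,73,0,0,0,0],[8,-3,73,0,0,0,80],[8,-3,73,0,0,0,80],[8,-3,73,0,0,0,80],[8,-3,73,0,0,0,80],[8,-3,73,0,0,0,80],[8,-3,30,0,0,0,80],[8,-3,-20,0,0,0,80],[8,-3,-60,0,0,0,80],[8,-3,-60,0,0,0,80]]]'
python3 - <<'E'
from h import *
from items import items
for i in items(Cam("top")): print(i)
go([528,108,150],.047)
E
```

```text
t: 26.05
ee_pos: [514.5, 373.4, 172.4]
orientation: [-3.134, -0.073, -0.015]
ft_force: [0.3, -0.1, -0.4]
width: 70.4
grasp_force: 0.0
((347, -178), (69, 62), 'longaxis', np.float64(0.19), 'cen', [347.0, -178.0], 3940)
((462, -368), (55, 52), 'longaxis', np.float64(1.56), 'cen', [462.0, -370.0], 2123)
((507, 355), (34, 44), 'longaxis', np.float64(2.66), 'cen', [507.0, 354.0], 820)
((530, 108), (44, 41), 'longaxis', np.float64(1.56), 'cen', [530.0, 108.0], 1523)
now [513.  372.4 169.5] shift [  2.4 264.9  18.5] turn [-0.004 -0.006 -0.   ]
```

```bash
python3 -m inch '[[[3,265,0,0,0,0,80],[3,265,0,0,0,0,80],[3,265,0,0,0,0,80],[3,265,0,0,0,0,80],[3,265,0,0,0,0,80],[3,265,0,0,0,0,80],[3,265,0,0,0,0,80],[3,265,18,0,0,0,80],[3,265,18,0,0,0,80],[3,265,18,0,0,0,80]]]'
python3 - <<'E'
from h import *
from items import items
for i in items(Cam("top")): print(i)
go([529,108,57],.047)
E
```

```text
t: 27.1
ee_pos: [526.3, 107.9, 147.4]
orientation: [-3.14, -0.076, 0.002]
ft_force: [-1.2, 0.4, 0.6]
width: 70.5
grasp_force: 0.0
((347, -178), (69, 62), 'longaxis', np.float64(0.19), 'cen', [347.0, -178.0], 3932)
((462, -368), (55, 52), 'longaxis', np.float64(1.56), 'cen', [462.0, -370.0], 2108)
((510, 360), (42, 41), 'longaxis', np.float64(0.02), 'cen', [509.0, 360.0], 1354)
now [526.7 107.8 147.9] shift [ 2.3  0.  90.9] turn [-0.     0.     0.001]
```

```bash
python3 -m inch '[[[2,0,45,0,0,0,80],[2,0,75,0,0,0,80],[2,0,91,0,0,0,80],[2,0,91,0,0,0,80],[2,0,91,0,0,0,0],[2,0,91,0,0,0,0],[2,0,91,0,0,0,0],[2,0,91,0,0,0,0],[2,0,91,0,0,0,0],[2,0,91,0,0,0,0],[2,0,45,0,0,0,0],[2,0,0,0,0,0,0],[2,0,-25,0,0,0,0],[2,0,-25,0,0,0,0]]]'
python3 - <<'E'
from h import *
go([420,368,110],.047)
E
```

```text
t: 28.55
ee_pos: [531.2, 107.1, 176.8]
orientation: [-3.139, -0.073, -0.012]
ft_force: [0.3, -0.6, 0.3]
width: 45.2
grasp_force: 30.0
now [531.2 107.1 176.8] shift [ -99.4 -265.7   66.4] turn [-0.001 -0.008 -0.   ]
```

```bash
python3 -m inch '[[[-97,-264,0,0,0,0,0],[-97,-264,0,0,0,0,0],[-97,-264,0,0,0,0,0],[-97,-264,0,0,0,0,0],[-97,-264,0,0,0,0,0],[-97,-264,0,0,0,0,0],[-97,-264,0,0,0,0,0],[-97,-264,0,0,0,0,0],[-97,-264,66,0,0,0,0],[-97,-264,66,0,0,0,0],[-97,-264,66,0,0,0,0]]]'
python3 - <<'E'
from h import *
go([420,366,29],.047)
E
```

```text
t: 29.65
ee_pos: [418.4, 363.0, 104.1]
orientation: [3.137, 0.071, -0.007]
ft_force: [0.7, 0.3, -0.3]
width: 45.5
grasp_force: 30.0
now [418.4 363.  104.1] shift [ 2.1 -3.2 75. ] turn [ 0.004  0.005 -0.002]
```

```bash
python3 -m inch '[[[2,-2,40,0,0,0,0],[2,-2,60,0,0,0,0],[2,-2,70,0,0,0,0],[2,-2,74,0,0,0,0],[2,-2,74,0,0,0,0],[2,-2,74,0,0,0,80],[2,-2,74,0,0,0,80],[2,-2,74,0,0,0,80],[2,-2,74,0,0,0,80],[2,-2,74,0,0,0,80],[2,-2,30,0,0,0,80],[2,-2,-20,0,0,0,80],[2,-2,-70,0,0,0,80],[2,-2,-120,0,0,0,40],[2,-2,-200,0,0,0,40],[2,-2,-250,0,0,0,40],[2,-2,-300,0,0,0,40],[2,-2,-300,0,0,0,40]]]'
python3 - <<'E'
from h import *
go([560,30,420],1.618)
E
```

```text
t: 31.45
ee_pos: [421.8, 368.3, 411.7]
orientation: [-3.137, -0.074, -0.007]
ft_force: [-0.1, 1.3, -0.6]
width: 35.6
grasp_force: 0.0
now [421.8 368.3 411.7] shift [122.2 344.4  -9. ] turn [ 1.000e-03 -7.000e-03 -1.571e+00]
```

```bash
python3 -m inch '[[[122,344,-9,0,0,-1.571,40],[122,344,-9,0,0,-1.571,40],[122,344,-9,0,0,-1.571,40],[122,344,-9,0,0,-1.571,40],[122,344,-9,0,0,-1.571,40],[122,344,-9,0,0,-1.571,40],[122,344,-9,0,0,-1.571,40],[122,344,-9,0,0,-1.571,40],[122,344,-9,0,0,-1.571,40],[122,344,-9,0,0,-1.571,40],[122,344,-9,0,0,-1.571,40],[122,344,-9,0,0,-1.571,40],[122,344,-9,0,0,-1.571,40],[122,344,-9,0,0,-1.571,40]]]'
python3 - <<'E'
from h import *
go([719,30,420],1.618)
T=Cam("top");T.save("t3.png");S=Cam("scene");S.save("s3.png",(100,100,440,355))
E
```

```text
t: 32.85
ee_pos: [559.3, 30.1, 416.0]
orientation: [-2.172, -2.27, -0.001]
ft_force: [0.5, 0.1, -0.5]
width: 34.7
grasp_force: 0.0
now [559.3  30.1 416. ] shift [ -7.2 159.6  -3.9] turn [ 0.    -0.    -0.003]
scale 1.5625
scale 2.3529411764705883
```

View pics/t3.png

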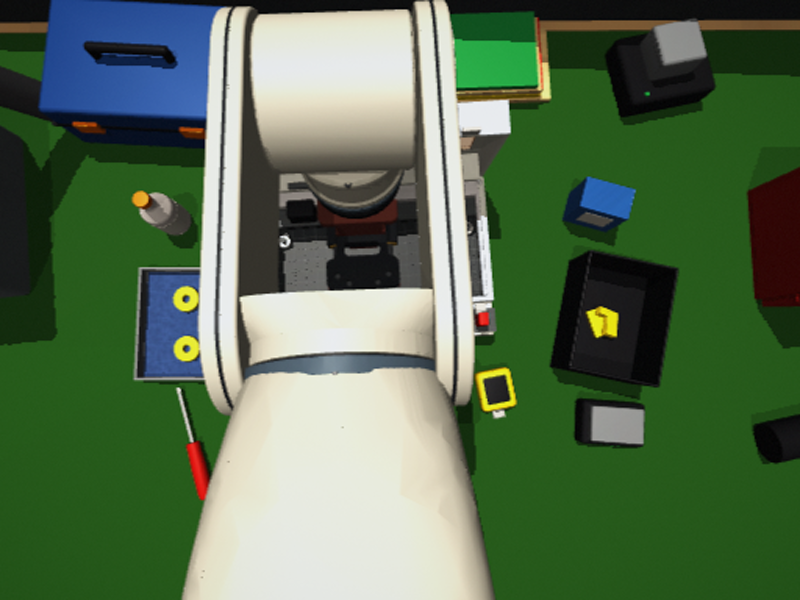

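View pics/s3.png

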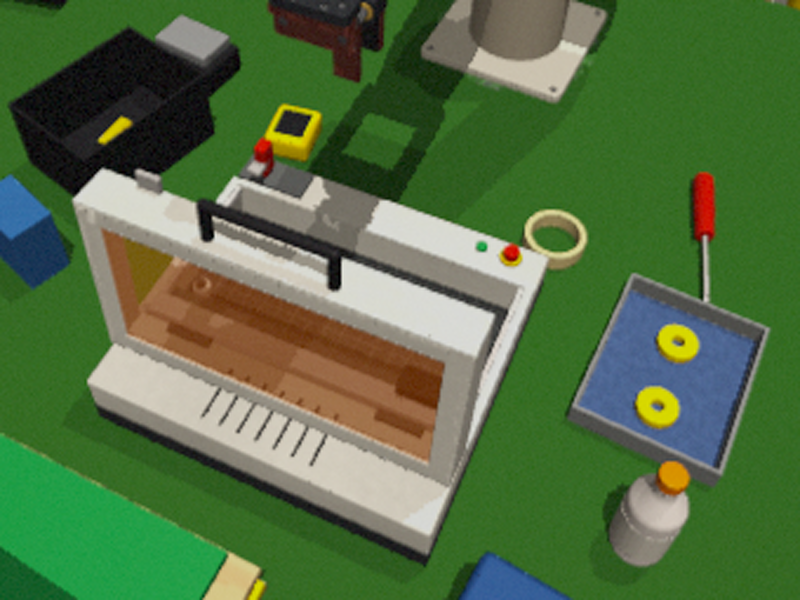

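The bed is clear: both offcuts lie in the bin near (602,322) and both wheels lie flat in the tray at (186,298) and (186,348). Time to close the hood.

```bash
python3 -m inch '[[[0,160,-2,0,0,0,40],[0,160,-2,0,0,0,40],[0,160,-2,0,0,0,40],[0,160,-2,0,0,0,40],[0,160,-2,0,0,0,40],[0,160,-2,0,0,0,40],[0,160,-2,0,0,0,40],[0,160,-2,0,0,0,40]]]'
python3 - <<'E'
from h import *
go([719,25,346],1.618)
E
```

```text
t: 33.75
ee_pos: [718.1, 37.5, 419.2]
orientation: [2.168, 2.272, 0.002]
ft_force: [-0.5, -0.6, -0.7]
width: 35.3
grasp_force: 0.0
now [718.1  37.5 419.2] shift [-12.6   0.2  73.2] turn [ 0.001 -0.    -0.   ]
```

```bash
python3 -m inch '[[[-10,0,40,0,0,0,40],[-10,0,65,0,0,0,40],[-10,0,73,0,0,0,40],[-10,0,73,0,0,0,0],[-10,0,73,0,0,0,0],[-10,0,73,0,0,0,0],[-10,0,73,0,0,0,0],[-10,0,73,0,0,0,0],[-10,0,73,0,0,0,0]]]'
python3 - <<'E'
from h import *
p0=np.arctan2(30,255);H=256.8
f=lambda th:np.array([-H*np.cos(p0+th),-H*np.sin(p0+th)])
for th in np.arange(1.4,-.01,-.1): print(round(th,2),(f(th)-f(1.52)).round(1),(f(th)-f(.7)).round(1))
E
```

```text
t: 34.65
ee_pos: [720.1, 27.7, 347.1]
orientation: [2.167, 2.272, 0.004]
ft_force: [-2.3, 0.4, 6.5]
width: 11.0
grasp_force: 30.0
1.4 [-30.8  -0.2] [162.  -69.2]
1.3 [-56.3   2.5] [136.4 -66.5]
1.2 [-81.5   7.7] [111.3 -61.3]
1.1 [-106.    15.3] [ 86.8 -53.7]
1.0 [-129.6   25.4] [ 63.2 -43.6]
0.9 [-152.    37.8] [ 40.7 -31.2]
0.8 [-173.2   52.4] [ 19.6 -16.6]
0.7 [-192.8   69. ] [-0.  0.]
0.6 [-210.6   87.5] [-17.8  18.5]
0.5 [-226.5  107.6] [-33.7  38.6]
0.4 [-240.2  129.3] [-47.5  60.3]
0.3 [-251.8  152.2] [-59.   83.2]
0.2 [-261.   176.2] [-68.3 107.2]
0.1 [-267.8  200.9] [-75.  131.9]
-0.0 [-272.1  226.2] [-79.3 157.2]
```

```bash
python3 -m inch '[[[0,-15,0,0,0,0,0],[0,-31,0,0,0,0,0],[0,-56,2.5,0,0,0,0],[0,-81.5,7.7,0,0,0,0],[0,-106,15.3,0,0,0,0],[0,-129.6,25.4,0,0,0,0],[0,-152,37.8,0,0,0,0],[0,-173,52.4,0,0,0,0],[0,-192.8,69,0,0,0,0],[0,-192.8,69,0,0,0,0]]]'; python3 -m inch '[[[0,-17.8,18.5,0,0,0,0],[0,-33.7,38.6,0,0,0,0],[0,-47.5,60.3,0,0,0,0],[0,-59,83.2,0,0,0,0],[0,-68.3,107.2,0,0,0,0],[0,-75,132,0,0,0,0],[0,-78,145,0,0,0,0],[0,-79,154,0,0,0,0],[0,-79,157,0,0,0,0],[0,-79,157,0,0,0,0]]]'
```

```text
t: 35.65
ee_pos: [524.6, 18.0, 274.5]
orientation: [-2.167, -2.272, 0.004]
ft_force: [-2.1, -3.6, -5.3]
width: 10.8
grasp_force: 30.0
t: 36.65
ee_pos: [449.3, 14.8, 119.1]
orientation: [2.168, 2.273, 0.002]
ft_force: [2.1, -3.0, -6.1]
width: 11.3
grasp_force: 30.0
```

```bash
python3 -m inch '[[[0,0,2,0,0,0,0],[0,0,4,0,0,0,0],[0,0,4,0,0,0,0],[0,0,4,0,0,0,0]]]'
```

```text
t: 37.05
ee_pos: [449.3, 14.9, 117.5]
orientation: [2.168, 2.272, 0.003]
ft_force: [-7.6, -3.5, 28.4]
width: 10.9
grasp_force: 30.0
```

Firmly shut, with 28 N against the stop. Release and go to the catch.

```bash
python3 -m inch '[[[0,0,1,0,0,0,0],[0,0,0,0,0,0,40],[0,0,0,0,0,0,40],[0,0,0,0,0,0,40],[0,0,0,0,0,0,40],[0,0,0,0,0,0,40],[0,0,-50,0,0,0,40],[0,0,-85,0,0,0,40],[0,0,-85,0,0,0,40]]]'
python3 - <<'E'
from h import *
go([463,-149,200],.047)
E
```

```text
t: 37.95
ee_pos: [451.0, 14.9, 203.6]
orientation: [2.165, 2.269, 0.009]
ft_force: [0.6, -0.4, -0.6]
width: 35.2
grasp_force: 0.0
now [451.   14.9 203.6] shift [-164.3    4.3    3.5] turn [ 0.006 -0.006  1.571]
```

```bash
python3 -m inch '[[[-164,6,3,0,0,1.571,60],[-164,6,3,0,0,1.571,60],[-164,6,3,0,0,1.571,60],[-164,6,3,0,0,1.571,60],[-164,6,3,0,0,1.571,60],[-164,6,3,0,0,1.571,60],[-164,6,3,0,0,1.571,60],[-164,6,3,0,0,1.571,60],[-164,6,3,0,0,1.571,60],[-164,6,3,0,0,1.571,60],[-164,6,3,0,0,1.571,60],[-164,6,3,0,0,1.571,60],[-164,6,3,0,0,1.571,60],[-164,6,3,0,0,1.571,60]]]'
python3 - <<'E'
from h import *
go([463,-149,112],.047)
E
```

```text
t: 39.35
ee_pos: [461.8, -148.6, 196.5]
orientation: [-3.14, -0.076, 0.0]
ft_force: [-0.6, -0.9, 1.2]
width: 52.6
grasp_force: 0.0
now [ 461.8 -148.6  196.5] shift [ 1.2  0.5 84.5] turn [-0.001  0.     0.001]
```

```bash
python3 -m inch '[[[1,0,45,0,0,0,60],[1,0,84,0,0,0,60],[1,0,84,0,0,0,60],[1,0,84,0,0,0,0],[1,0,84,0,0,0,0],[1,0,84,0,0,0,0],[1,0,84,0,0,0,0],[1,0,84,0,0,0,0],[1,0,84,0,0,0,0],[1,0,84,0,0,0,0]]]'; python3 -m inch '[[[0,-8,0,0,0,0,0],[0,-16,0,0,0,0,0],[0,-24,0,0,0,0,0],[0,-30,0,0,0,0,0],[0,-33,0,0,0,0,0],[0,-35,0,0,0,0,0],[0,-35,0,0,0,0,0]]]'
```

```text
t: 40.35
ee_pos: [463.6, -148.4, 113.9]
orientation: [-3.14, -0.074, -0.003]
ft_force: [0.6, 3.9, 7.7]
width: 16.0
grasp_force: 30.0
t: 41.05
ee_pos: [462.0, -117.5, 113.9]
orientation: [3.134, 0.079, 0.003]
ft_force: [-6.7, -27.7, 3.3]
width: 15.6
grasp_force: 30.0
```

The catch went 31 mm and hit its stop, 28 N. Release, retreat and check.

```bash
python3 -m inch '[[[0,3,0,0,0,0,0],[0,3,0,0,0,0,50],[0,3,0,0,0,0,50],[0,3,0,0,0,0,50],[0,3,0,0,0,0,50],[0,3,0,0,0,0,50],[0,3,-50,0,0,0,50],[0,3,-100,0,0,0,50],[0,50,-150,0,0,0,50],[0,100,-200,0,0,0,50],[0,200,-250,0,0,0,50],[-100,400,-250,0,0,0,50],[-200,550,-250,0,0,0,50],[-200,550,-250,0,0,0,50],[-200,550,-250,0,0,0,50],[-200,550,-250,0,0,0,50],[-200,550,-250,0,0,0,50],[-200,550,-250,0,0,0,50],[-200,550,-250,0,0,0,50],[-200,550,-250,0,0,0,50]]]'
python3 - <<'E'
from h import *
T=Cam("top");T.save("t4.png")
m=cv2.inRange(T.hsv,(0,150,90),(8,255,255))|cv2.inRange(T.hsv,(172,150,90),(180,255,255))
_,_,st,ce=cv2.connectedComponentsWithStats(m)
print([T.plane(ce[i],116).round() for i in range(1,len(st)) if 15<st[i][4]<600])
E
```

```text
t: 43.05
ee_pos: [298.4, -644.7, 359.2]
orientation: [-3.14, -0.074, -0.001]
ft_force: [1.4, -0.5, -0.0]
width: 43.9
grasp_force: 0.0
scale 1.5625
[array([[ 463., -118.,  116.]]), array([[443., 160., 116.]]), array([[229., 307., 116.]])]
```

View pics/t4.png

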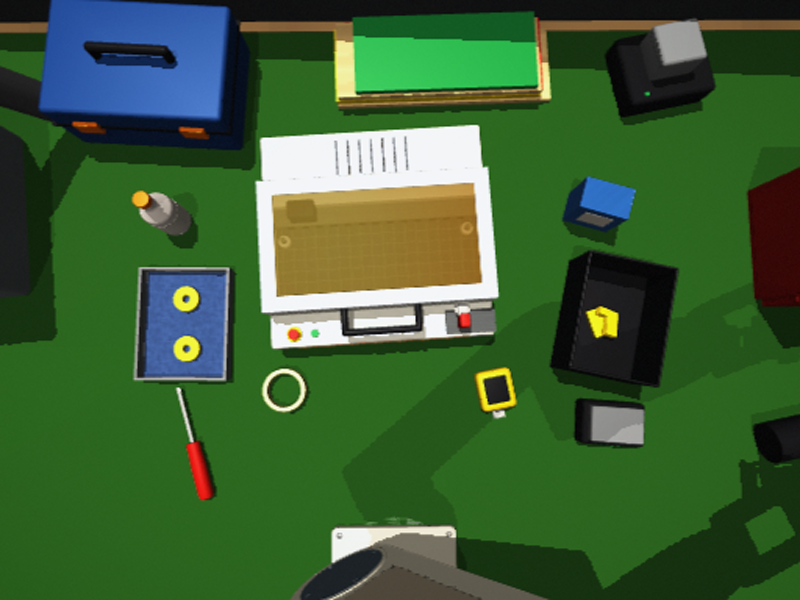

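The hood is shut and the tab is back at its starting spot (464,320). The bed holds only the magnets, the wheels are in the tray, the offcuts are in the bin, and nothing else has moved.

```bash
python3 -c "
from workcell import ctrl
print(ctrl.close_job())"
```

```text
the job is handed in; nothing more can be done
None
```

The job is handed in, with no verdict shown: both offcuts are in the bin, both wheels lie flat in the tray, the hood is shut, the catch is home, and the last picture shows nothing else moved.

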